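Put the flat brush away in the slide-cover brush box

ROBOT

A 7-joint arm with a two-finger parallel gripper is mounted at the origin on the work surface. World frame = base frame: x ahead of the robot, y to its left, z up, the work surface at z = 0. Lengths are in m, angles in rad, forces in N, time in s.
With the tool pointing down it reaches from about 0.425 to 0.875 m from the base axis. Payload 4.7 kg.
Tool frame: the origin (TCP) lies on the centre line of the jaws, within the pads' length; the fingertips stand 14 mm ahead of it and the grasp point (between the pads) lies 5 mm behind it; z points along the fingers, y is the line along which they close (so a half turn about z gives the same grasp; the last joint's range is limited). The gripper opens to 87 mm and grips with 3 to 60 N. Pads are 19 mm wide; open, the fingers measure 117 mm over their backs; the gripper's body (75 mm by 190 mm) begins 51 mm behind the grasp point.
Start: joints at [0.014, 0.321, -0.07, 1.45, 0.023, 1.371, -0.057], TCP at [0.65, -0, 0.237] pointing down, gripper open.
Joint ranges: [-2.86, 2.86], [-0.3, 2.09], [-1.38, 1.24], [0.06, 2.45], [-1.56, 4.7], [0.09, 2.05], [-2.69, 2.69]. Speed limits (rad/s): [2.57, 2.57, 3.14, 3.14, 3.14, 3.14, 3.14].

INTERFACE

Orientations are given as a rotation vector (axis times angle).
In Python, from bench import ctrl gives the robot as it stands.
- The arm moves only by the tool send_rows, never from a script. Its argument "steps" is a list of rows, each an object of numbers: "tx", "ty", "tz": the shift along the tool's x, y, z in units of 60 mm (1.0 is 60 mm); "turn": the turn about the tool's z in units of 8 degrees (1.0 is 8 degrees); "grip": the opening, from 0 (shut) to 1 (fully open). A call has 1 to 12 rows; each row shifts and turns the commanded pose from where the row before left it, along the tool's axes as they then stand; what a row does not reach is not made up. A row lasts 1/8 s, in which the tool goes at most 62.5 mm and 10.7 degrees, less where a joint would pass 70% of its speed; a pose out of reach is approached as far as the arm can. A call is refused whole if a number of a shift passes 1 or a number of a turn 1, either way. A call with a gripper value outside its range is refused whole. The fingers move at their own pace and stop on an object; "newtons" is the grip in N (left out, the last holds). Time passes only in rows, so rows that do not move let the fingers close. It gives the time, the measured TCP pose, the force, the opening and the grip force at its end, in the units of the state.
- ctrl.get_state(): the state, without advancing time (a new reading comes with each control period).
- ctrl.get_image(name): name is "scene" or "side" or "wrist"; returns a dict with "pixels" (384x512x3 uint8, red, green, blue), "K" (3x3 intrinsics, pixels), "dist" ([k1, k2, p1, p2, k3] as OpenCV has them; the pictures are not rectified), "cam_to_world" (4x4, takes a point from camera to world coordinates); the wrist camera has in their place "T_tool_cam" (4x4, takes a point from camera to tool coordinates, whose origin is the TCP and whose axes are the flange's). Camera axes: x right, y down, z forward; pixel columns grow to the right and rows downward; lengths in m; the calibration is good to about 2 mm. A picture is of the moment at which its call begins: read the wrist's pose just before it. There is no depth.
- ctrl.close_job(): hands the job in; it is judged then, once.
The state is a dict: "time": time; "joint_positions": joint angles; "qd": joint speeds; "joint_torque": joint torques, N m; "position": TCP position; "tool_rot": TCP orientation; "ft_force": force on the tool from outside, world axes, zero at the start; "torque": the same for the moment, N m; "grip_width": opening from 0.0 (shut) to 1.0 (fully open); "grip_force": force on a finger pad.
Only numpy, scipy, OpenCV 4.12 (cv2) and the standard library are available. Lean on these libraries where they do the work, as an engineer would, in place of code of your own. Each camera call takes 0.05 s, during which the arm holds its last target. There are 200 camera calls.

TASK

Put the wide flat paint brush away: slide the brush box's cover back, lay the brush flat in the compartment, let go of it, and then slide the cover fully shut over it. The cover has no handle and its rear end is under the box's fixed hood, so bring it forward with light finger pressure on top; the box is thin plywood, so never push on it with more than about 3 kg of force. Leave the other things on the bench and on the box where they are.

Things in the scene. Friction and masses are not known exactly. Their poses are not given: they have to be found in the camera images.
- box: Narrow wooden box fixed to the bench, 355 long (own x -195 to 160) x 112 wide (y), rims 60 high; origin on the bench. Its +x end is an open-topped compartment: inside x 0 to 152, 92 wide; floor 6, side walls 10, end wall 8 thick. A fixed hood, 112 wide, top 66 high, covers x -195 to -40; the cover (top 56 high) runs between the side walls and retreats under the hood.
- cover (a joint): Sliding cover, flat plywood 195 x 90 x 6, top face 56 above the bench, no handle. 0 = fully shut (leading edge against the end wall, box x = 152); grows in m as it slides back to box -x; 0.150 = fully open (edge at box x = 2; a 42 mm strip of cover still shows before the hood). Stays where left; about 4 N to slide.
- cover_edge (a point): Middle of the upper corner of the cover's leading (+x) edge, on its top face; moves with the cover.
- compartment (a point): Middle of the compartment's floor, 6 above the bench; axes parallel to the box's.
- flat_brush: Wide flat paint brush lying flat, 120 long (own x from -60 to +60), 18 thick: black handle 26 wide and 16 thick from x -60 to 2, steel ferrule 50 wide from 0 to 26, dark bristle head (rigid) 48 wide from 26 to 60. Origin at mid-length on its underside, z up.
- brush_grip (a point): Middle of the flat brush's handle near its balance point, 22 toward the handle end from the brush's origin, 9 above its underside; grip across own y (26 wide).
- scraper: Bystander: scraper with a wooden handle and 55 wide steel blade, 150 long, lying flat, blade to its +x. Origin on its underside near mid-length.
- tape: Bystander: roll of tape, 68 across, 24 high, lying on the box's hood. Origin at the centre of its underside.
- bottle: Bystander: clear bottle, 62 across, 190 high. Origin at the centre of its foot.
- tub: Bystander: white open tub, 120 across, 110 high. Origin at the centre of its foot.
- sanding_block: Bystander: cork block 100 x 65 x 30. Origin at the centre of its underside.
- long_brush: Bystander: long thin brush, 240 long, lying on the bench. Origin under its middle.
Things that resemble listed ones, but are neither listed nor needed, are in the scene too. What is shaped like the flat_brush but blue or orange is not meant.

How it is judged:
On the way, in this order (a step that is already met when the one before it is completed fails the run):
1. the cover is slid back more than 100 mm (value of joint cover above 0.1 m), for 0.1 s.
2. the flat brush lies in the compartment, let go (x of flat_brush in the frame of compartment between -0.035 and 0.035 m and y of flat_brush in the frame of compartment between -0.03 and 0.03 m and z of flat_brush in the frame of compartment between -0.01 and 0.015 m and contact force between the fingers and flat_brush below 0.1 N), for 0.2 s.
At the end, for the whole second after the job is handed in: The cover is fully shut (within 5 mm) and the flat brush lies at rest on the compartment's floor (its underside within 15 mm of it, its middle within 35 mm lengthwise and 30 mm sideways of the compartment's middle) (value of joint cover below 0.005 m and linear speed of flat_brush below 0.02 m/s and x of flat_brush in the frame of compartment between -0.035 and 0.035 m and y of flat_brush in the frame of compartment between -0.03 and 0.03 m and z of flat_brush in the frame of compartment between -0.01 and 0.015 m); the robot touches nothing.
It fails at once if the robot pushes on the box or its cover with more than 30 N (contact force between the arm and box above 30 N).
It fails at once if another thing on the bench or on the box is moved more than 30 mm (distance of any of scraper, tape, bottle, tub, sanding_block, long_brush from where it was at the start of the episode above 0.03 m).
It also fails if it takes over 72 s, if anything falls off the work surface, if the arm or the gripper's body presses on something with over 40 N, if the wrist force passes 120 N, or if a joint passes its speed limit or range.

## Working session

There is one attempt and no reset: what is moved stays moved. The work goes in short steps, Python scripts to look and compute and a tool call to move; the robot and the scene stay as the last step left them, time stands still between calls to the robot, and variables do not carry over. Pictures are saved under pics/ and viewed, at most 10 in all, crops included, and the job is handed in when it is done.

Besides the shell and the picture viewer there is one more tool, called after "Call:" as a command line: name --argument value ..., lists and objects as JSON in quotes. send_rows: Moves the arm, as the interface text tells. Its arguments: {"type":"object","properties":{"steps":{"type":"array"},"newtons":{"type":"number"}},"required":["steps"]}

```bash
mkdir -p pics; cat > h.py <<'E'
import numpy as np, cv2
from bench import ctrl
from scipy.spatial.transform import Rotation as R
def grab(name,fn=None):
    s=ctrl.get_state(); d=ctrl.get_image(name)
    if name=="wrist":
        T=np.eye(4);T[:3,:3]=R.from_rotvec(s["tool_rot"]).as_matrix();T[:3,3]=s["position"]
        d["cam_to_world"]=T@np.array(d["T_tool_cam"])
    for k in("K","dist","cam_to_world"): d[k]=np.array(d[k],float)
    if fn: cv2.imwrite(fn,d["pixels"][:,:,::-1]); np.savez(fn[:-4]+".npz",**{k:d[k] for k in("pixels","K","dist","cam_to_world")})
    return d
def load(fn): return dict(np.load(fn))
def ray(d,uv):
    p=cv2.undistortPoints(np.array(uv,float).reshape(-1,1,2),d["K"],d["dist"]).reshape(-1,2)
    v=np.c_[p,np.ones(len(p))]@d["cam_to_world"][:3,:3].T
    return d["cam_to_world"][:3,3],v/np.linalg.norm(v,axis=1)[:,None]
def plane(d,uv,z):
    o,v=ray(d,uv); return o+v*((z-o[2])/v[:,2])[:,None]
def tri(d1,u1,d2,u2):
    o1,a=ray(d1,u1);o2,b=ray(d2,u2);out=[]
    for x,y in zip(a,b):
        t=np.linalg.lstsq(np.c_[x,-y],o2-o1,rcond=None)[0]
        p,q=o1+t[0]*x,o2+t[1]*y; out.append(np.r_[(p+q)/2,np.linalg.norm(p-q)])
    return np.array(out)
E
python3 - <<'E'
from h import *
a=[grab(n,f"pics/{n}0.png")["pixels"] for n in("scene","side","wrist")]
s=ctrl.get_state();print(s["position"],s["tool_rot"],s["time"],s["ft_force"])
for n in("scene","side"):
    d=load(f"pics/{n}0.npz");print(d["cam_to_world"].round(3).tolist())
E
```

```text
[ 6.49621096e-01 -6.17292279e-05  2.35723538e-01] [-2.22077789e+00 -2.22078107e+00  1.67833153e-03] 0.15 [ 0.75289826 -0.72131997  0.49663325]
[[0.64, 0.411, -0.649, 1.523], [0.768, -0.329, 0.549, -0.865], [0.012, -0.85, -0.526, 0.884], [0.0, 0.0, 0.0, 1.0]]
[[-0.772, -0.351, 0.531, -0.1], [-0.636, 0.441, -0.633, 0.72], [-0.012, -0.826, -0.563, 0.752], [0.0, 0.0, 0.0, 1.0]]
```

View pics/scene0.png

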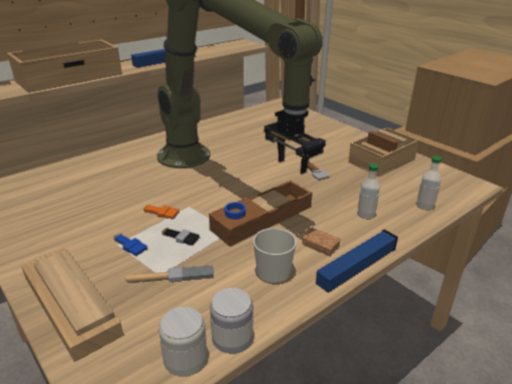

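View pics/side0.png

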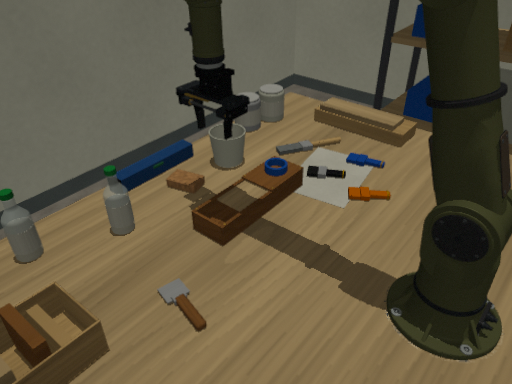

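View pics/wrist0.png

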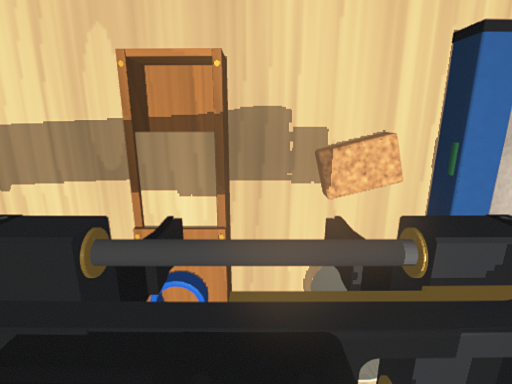

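Scene view: box at (260,210) with its hood and tape at (235,212), opening toward (300,195), and the tub at (274,255). The wrist view shows the cover partly open, edge at about row 132. 

Brush candidates in the scene view:
- black handle with steel ferrule on the paper (180,236)
- blue (130,244)
- orange (161,211)
- scrapers at (185,273) and (318,172)

I choose (180,236), which is side (325,172), and check it in a close crop.

```bash
python3 - <<'E'
from h import *
S,D,W=[load(f"pics/{n}0.npz") for n in("scene","side","wrist")]
def crop(d,x,y,w,h,k): return cv2.resize(np.ascontiguousarray(d["pixels"][y:y+h,x:x+w,::-1]),None,fx=k,fy=k,interpolation=cv2.INTER_CUBIC)
top=np.hstack([crop(S,150,215,66,50,6),crop(D,295,150,66,50,6)])
bot=np.hstack([crop(S,200,175,132,90,3),crop(D,184,150,132,90,3)])
cv2.imwrite("pics/crop0.png",np.vstack([top,bot]))
print("box rim end corners",plane(W,[(117,49),(222,49)],.06).round(4).tolist())
print("hood front",plane(W,[(133,228),(228,228)],.066).round(4).tolist())
print("cover edge",plane(W,[(135,132),(214,132)],.056).round(4).tolist())
print("brush s",plane(S,[(166,232),(197,239)],.009).round(3).tolist())
print("brush d",plane(D,[(346,174),(308,171)],.009).round(3).tolist())
E
```

```text
box rim end corners [[0.5053, 0.1375, 0.06], [0.6155, 0.137, 0.06]]
hood front [[0.5039, -0.0606, 0.066], [0.618, -0.0603, 0.066]]
cover edge [[0.514, 0.0518, 0.056], [0.6037, 0.0517, 0.056]]
brush s [[0.438, -0.333, 0.009], [0.53, -0.277, 0.009]]
brush d [[0.425, -0.343, 0.009], [0.528, -0.283, 0.009]]
```

View pics/crop0.png

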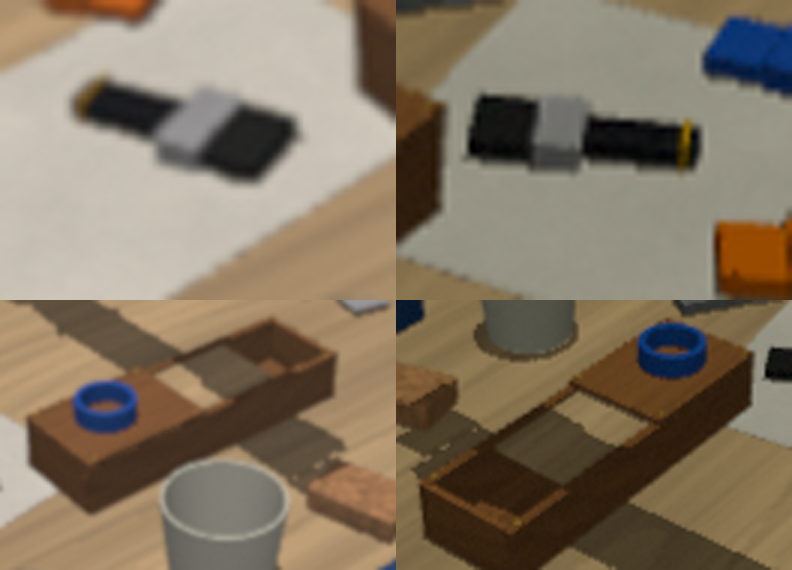

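The crop confirms the black-handled brush with steel ferrule and dark head on white paper. The cover's light plywood is visible ahead of the hood. Next I triangulate heights and check clearances.

```bash
python3 - <<'E'
from h import *
S,D,W=[load(f"pics/{n}0.npz") for n in("scene","side","wrist")]
print("rim S-D",tri(S,[(290.7,181.7),(311.7,193.3)],D,[(225.3,230),(193.7,211.7)]).round(4).tolist())
print("rim W-S",tri(S,[(290.7,181.7),(311.7,193.3)],W,[(117,49),(222,49)]).round(4).tolist())
print("brush head,handle",tri(S,[(195.8,240),(165.3,230.8)],D,[(308.2,170.5),(345.2,173.8)]).round(4).tolist())
print("tub rim L,R S", plane(S,[(254,238),(295,238)],.11).round(3).tolist(),"side",plane(D,[(210,131),(245,131)],.11).round(3).tolist())
print("tape",plane(S,[(235,210)],.09).round(3).tolist(),plane(D,[(276,164)],.09).round(3).tolist())
# cover plywood: light vs brown in the wrist view, columns of edge in scene+wrist
print("hood front corners S-D",tri(S,[(200+122/3,175+73/3),(200+200/3,175+107/3)],D,[(184+265/3,150+117/3),(184+175/3,150+82/3)]).round(4).tolist())
print("cover edge corner x=.514: W-D",tri(W,[(135,132),(214,132)],D,[(184+147/3,150+186/3),(184+100/3,150+137/3)]).round(4).tolist())
E
```

```text
rim S-D [[0.5025, 0.1376, 0.0527, 0.0124], [0.6131, 0.1363, 0.0569, 0.007]]
rim W-S [[0.5046, 0.1404, 0.0532, 0.0055], [0.6156, 0.1379, 0.0576, 0.001]]
brush head,handle [[0.53, -0.2835, 0.0093, 0.0042], [0.4276, -0.3341, 0.0107, 0.0087]]
tub rim L,R S [[0.74, -0.219, 0.11], [0.811, -0.131, 0.11]] side [[0.827, -0.151, 0.11], [0.738, -0.222, 0.11]]
tape [[0.572, -0.158, 0.09]] [[0.555, -0.148, 0.09]]
hood front corners S-D [[0.5052, -0.077, 0.0621, 0.0125], [0.6096, -0.0601, 0.0659, 0.0006]]
cover edge corner x=.514: W-D [[0.5228, 0.0612, 0.0595, 0.0227], [0.6044, 0.0514, 0.0648, 0.0017]]
```

Call:
send_rows --steps '[{"tx": 0.5, "ty": -0.5, "grip": 0}, {"tx": 0.5, "ty": -0.5, "grip": 0}, {"tx": 0.47, "ty": -0.49, "grip": 0}, {"tz": 0.7, "grip": 0}, {"tz": 0.7, "grip": 0}, {"tz": 0.7, "grip": 0}, {"grip": 0}, {"grip": 0}]' --newtons 20

```text
validation failed for argument at $.st...
```

```bash
python3 - <<'E'
from h import *
grab("wrist","pics/w1.png");s=ctrl.get_state();print(s["position"],s["grip_width"],s["ft_force"],s["time"])
E
```

```text
[ 6.49689624e-01 -6.17948554e-05  2.35904697e-01] 1.000057911536871 [-0.9430287   0.65891651 -0.33044132] 0.2
```

View pics/w1.png

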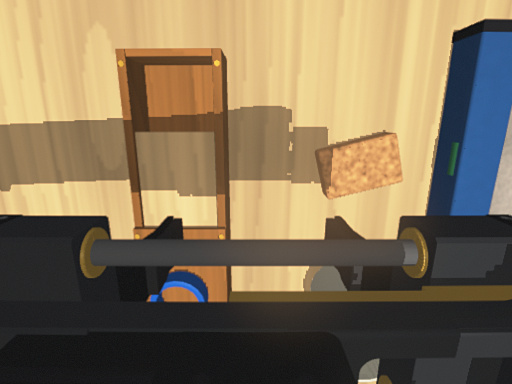

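The call was refused and the arm hasn't moved; the picture is unchanged. The rows probably need every field.

Call:
send_rows --steps '[{"tx": 0.5, "ty": -0.5, "tz": 0, "turn": 0, "grip": 0}, {"tx": 0.5, "ty": -0.5, "tz": 0, "turn": 0, "grip": 0}, {"tx": 0.47, "ty": -0.49, "tz": 0, "turn": 0, "grip": 0}, {"tx": 0, "ty": 0, "tz": 0.7, "turn": 0, "grip": 0}, {"tx": 0, "ty": 0, "tz": 0.7, "turn": 0, "grip": 0}, {"tx": 0, "ty": 0, "tz": 0.7, "turn": 0, "grip": 0}, {"tx": 0, "ty": 0, "tz": 0, "turn": 0, "grip": 0}, {"tx": 0, "ty": 0, "tz": 0, "turn": 0, "grip": 0}]' --newtons 20

```text
time: 1.2
position: [0.5616, 0.0884, 0.1121]
tool_rot: [2.221, 2.221, 0.003]
ft_force: [0.0, -0.1, 0.4]
grip_width: 0.171
grip_force: 0.0
```

Call:
send_rows --steps '[{"tx": 0, "ty": 0, "tz": 0.3, "turn": 0, "grip": 0}, {"tx": 0, "ty": 0, "tz": 0.3, "turn": 0, "grip": 0}, {"tx": 0, "ty": 0, "tz": 0.2, "turn": 0, "grip": 0}, {"tx": 0, "ty": 0, "tz": 0.2, "turn": 0, "grip": 0}, {"tx": 0, "ty": 0, "tz": 0, "turn": 0, "grip": 0}]'

```text
time: 1.82
position: [0.5597, 0.088, 0.0492]
tool_rot: [-2.22, -2.221, 0.003]
ft_force: [-0.6, -0.1, -0.6]
grip_width: 0.001
grip_force: 0.0
```

Call:
send_rows --steps '[{"tx": -0.15, "ty": 0, "tz": 0, "turn": 0, "grip": 0}, {"tx": -0.15, "ty": 0, "tz": 0, "turn": 0, "grip": 0}, {"tx": -0.1, "ty": 0, "tz": 0, "turn": 0, "grip": 0}, {"tx": -0.1, "ty": 0, "tz": 0, "turn": 0, "grip": 0}, {"tx": -0.1, "ty": 0, "tz": 0, "turn": 0, "grip": 0}, {"tx": -0.1, "ty": 0, "tz": 0, "turn": 0, "grip": 0}]'

```text
time: 2.58
position: [0.561, 0.0468, 0.051]
tool_rot: [2.22, 2.222, 0.002]
ft_force: [0.3, 4.4, 3.0]
grip_width: 0.006
grip_force: 2.2
```

Call:
send_rows --steps '[{"tx": -0.12, "ty": 0, "tz": 0, "turn": 0, "grip": 0}, {"tx": -0.12, "ty": 0, "tz": 0, "turn": 0, "grip": 0}, {"tx": -0.12, "ty": 0, "tz": 0, "turn": 0, "grip": 0}, {"tx": -0.12, "ty": 0, "tz": 0, "turn": 0, "grip": 0}, {"tx": -0.12, "ty": 0, "tz": 0, "turn": 0, "grip": 0}, {"tx": -0.12, "ty": 0, "tz": 0, "turn": 0, "grip": 0}, {"tx": -0.06, "ty": 0, "tz": 0, "turn": 0, "grip": 0}, {"tx": -0.03, "ty": 0, "tz": 0, "turn": 0, "grip": 0}, {"tx": 0, "ty": 0, "tz": 0, "turn": 0, "grip": 0}]'

```text
time: 3.7
position: [0.5604, -0.0029, 0.0503]
tool_rot: [2.221, 2.221, -0.001]
ft_force: [1.1, 2.6, 2.2]
grip_width: 0.007
grip_force: 1.3
```

Call:
send_rows --steps '[{"tx": 0.33, "ty": 0, "tz": 0, "turn": 0, "grip": 0}, {"tx": 0, "ty": 0, "tz": -0.8, "turn": 0, "grip": 0}, {"tx": 0, "ty": 0, "tz": -0.9, "turn": 0, "grip": 0}, {"tx": 0, "ty": 0, "tz": -0.8, "turn": 0, "grip": 0.5}, {"tx": -0.8, "ty": -0.3, "tz": 0, "turn": 0, "grip": 0.5}, {"tx": -0.85, "ty": -0.3, "tz": 0, "turn": 0, "grip": 0.5}, {"tx": -0.85, "ty": -0.3, "tz": 0, "turn": 0, "grip": 0.5}, {"tx": -0.85, "ty": -0.3, "tz": 0, "turn": 0, "grip": 0.5}, {"tx": -0.85, "ty": -0.3, "tz": 0, "turn": 0, "grip": 0.5}, {"tx": -0.85, "ty": -0.3, "tz": 0, "turn": 0, "grip": 0.5}, {"tx": -0.85, "ty": -0.3, "tz": 0, "turn": 0, "grip": 0.5}, {"tx": 0, "ty": 0, "tz": 0, "turn": 0, "grip": 0.5}]'

```text
time: 5.2
position: [0.4292, -0.3424, 0.1994]
tool_rot: [-2.231, -2.208, 0.008]
ft_force: [1.1, 0.8, 0.0]
grip_width: 0.499
grip_force: 0.0
```

Call:
send_rows --steps '[{"tx": 0, "ty": 0, "tz": 0, "turn": 1, "grip": 0.5}, {"tx": 0, "ty": 0, "tz": 0, "turn": 1, "grip": 0.5}, {"tx": 0, "ty": 0, "tz": 0, "turn": 1, "grip": 0.5}, {"tx": 0, "ty": 0, "tz": 0, "turn": 1, "grip": 0.5}, {"tx": 0, "ty": 0, "tz": 0, "turn": 1, "grip": 0.5}, {"tx": 0, "ty": 0, "tz": 0, "turn": 1, "grip": 0.5}, {"tx": 0, "ty": 0, "tz": 0, "turn": 1, "grip": 0.5}, {"tx": 0, "ty": 0, "tz": 0, "turn": 0.5, "grip": 0.5}, {"tx": 0, "ty": 0, "tz": 0, "turn": 0, "grip": 0.5}]'

```text
time: 6.32
position: [0.4336, -0.3361, 0.1997]
tool_rot: [-3.033, -0.814, 0.004]
ft_force: [0.1, -0.0, -0.3]
grip_width: 0.498
grip_force: 0.0
```

```bash
python3 - <<'E'
from h import *
grab("wrist","pics/w2.png");s=ctrl.get_state();print(s["position"],R.from_rotvec(s["tool_rot"]).as_matrix().round(3).tolist(),s["joint_positions"])
E
```

```text
[ 0.43380798 -0.33614266  0.19982091] [[0.865, 0.501, -0.002], [0.501, -0.865, 0.001], [-0.002, -0.002, -1.0]] [ 0.35565278  0.12790822  0.27731019  1.76368879 -0.03589297  1.25721199
 -0.40363829]
```

View pics/w2.png

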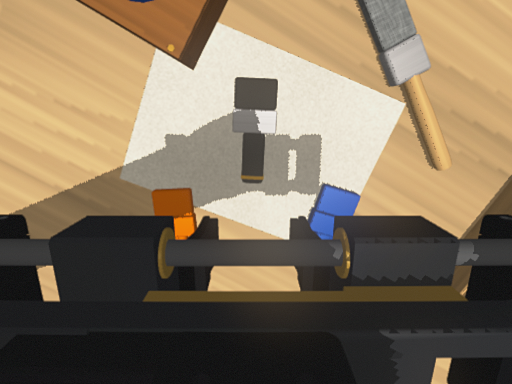

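```bash
cat > br.py <<'E'
from h import *
def meas(fn,roi):
    d=load(fn);x0,y0,x1,y1=roi;g=d["pixels"][y0:y1,x0:x1].max(2)
    m=(g<85).astype(np.uint8);n,l,st,c=cv2.connectedComponentsWithStats(m)
    for i in range(1,n):
        if st[i,4]>60:
            q=cv2.minAreaRect(np.argwhere(l==i)[:,::-1].astype(np.float32)); b=cv2.boxPoints(q)+[x0,y0]
            print(st[i].tolist(),"box",b.round(1).tolist(),"ctr",plane(d,[np.array(q[0])+[x0,y0]],.017).round(4).tolist())
            print("   sides",np.linalg.norm(np.diff(plane(d,b,.017),axis=0),axis=1).round(4).tolist())
    return d
E
python3 - <<'E'
from br import *
d=meas("pics/w2.npz",(215,65,300,190))
S=load("pics/scene0.npz")
p=plane(d,[(256.5,78.5),(252.5,182)],.017);print("head,handle ends",p.round(4).tolist(),"len",np.linalg.norm(p[0]-p[1]),"yaw",np.degrees(np.arctan2(*(p[0]-p[1])[1::-1])))
print("orange,blue inner",plane(d,[(192,190),(195,235),(320,183),(310,225)],.012).round(4).tolist())
E
```

```text
[20, 13, 42, 32, 333] box [[234.3, 107.6], [235.8, 77.4], [276.5, 79.5], [275.0, 109.6]] ctr [[0.5147, -0.2912, 0.017]]
   sides [0.0317, 0.0445, 0.0317]
[27, 68, 23, 43, 898] box [[241.5, 174.6], [243.1, 132.4], [264.5, 133.2], [262.8, 175.5]] ctr [[0.4556, -0.3223, 0.017]]
   sides [0.0491, 0.0244, 0.0492]
head,handle ends [[0.5288, -0.2844, 0.017], [0.4264, -0.3386, 0.017]] len 0.11584080791458376 yaw 27.86302258940859
orange,blue inner [[0.3797, -0.2803, 0.012], [0.3287, -0.3104, 0.012], [0.4653, -0.4104, 0.012], [0.4136, -0.4296, 0.012]]
```

View: brush at (255,130), with its head end at (256,79) and handle end at (252,182). The blue and orange decoys are about 75 mm to either side of the handle, so the fingers clear them. I'll move above the grip point and take a second view for height.

Call:
send_rows --steps '[{"tx": 0.25, "ty": 0, "tz": 0.4, "turn": 0.28, "grip": 0.52}, {"tx": 0.24, "ty": 0, "tz": 0.4, "turn": 0, "grip": 0.52}, {"tx": 0, "ty": 0, "tz": 0.5, "turn": 0, "grip": 0.52}, {"tx": 0, "ty": 0, "tz": 0.3, "turn": 0, "grip": 0.52}, {"tx": 0, "ty": 0, "tz": 0, "turn": 0, "grip": 0.52}, {"tx": 0, "ty": 0, "tz": 0, "turn": 0, "grip": 0.52}]'

```text
time: 7.12
position: [0.4608, -0.323, 0.1056]
tool_rot: [3.049, 0.753, 0.002]
ft_force: [0.5, -0.1, 0.6]
grip_width: 0.523
grip_force: 0.0
```

```bash
python3 - <<'E'
from br import *
grab("wrist","pics/w3.png");s=ctrl.get_state();print(s["position"],R.from_rotvec(s["tool_rot"]).as_matrix().round(3).tolist())
meas("pics/w3.npz",(150,30,380,215))
E
```

```text
[ 0.46100356 -0.32311324  0.1059136 ] [[0.885, 0.466, 0.002], [0.466, -0.885, -0.001], [0.001, 0.002, -1.0]]
[0, 0, 41, 64, 1606] box [[137.9, 84.0], [164.8, 19.5], [190.7, 30.3], [163.8, 94.8]] ctr [[0.5287, -0.2102, 0.017]]
   sides [0.0517, 0.0204, 0.0519]
[71, 73, 58, 42, 2098] box [[221.0, 144.0], [221.0, 103.0], [278.0, 103.0], [278.0, 144.0]] ctr [[0.515, -0.2912, 0.017]]
   sides [0.0324, 0.0454, 0.0324]
[85, 145, 30, 40, 1148] box [[235.0, 175.0], [264.0, 175.0], [264.0, 214.0], [235.0, 214.0]] ctr [[0.4622, -0.3188, 0.017]]
   sides [0.0246, 0.0349, 0.0255]
```

View pics/w3.png

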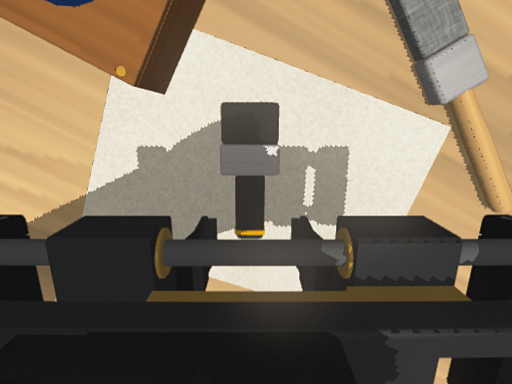

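The wrist view shows the brush straight ahead: head (249,123), ferrule (249,160) and handle (250,205). Both heights give the same head centre with the top at 17 mm, as described. Descending to grip.

Call:
send_rows --steps '[{"tx": -0.04, "ty": -0.05, "tz": 0.4, "turn": 0, "grip": 0.52}, {"tx": 0, "ty": 0, "tz": 0.4, "turn": 0, "grip": 0.52}, {"tx": 0, "ty": 0, "tz": 0.35, "turn": 0, "grip": 0.52}, {"tx": 0, "ty": 0, "tz": 0.2, "turn": 0, "grip": 0.52}, {"tx": 0, "ty": 0, "tz": 0.11, "turn": 0, "grip": 0.52}, {"tx": 0, "ty": 0, "tz": 0, "turn": 0, "grip": 0.52}, {"tx": 0, "ty": 0, "tz": 0, "turn": 0, "grip": 0}, {"tx": 0, "ty": 0, "tz": 0, "turn": 0, "grip": 0}, {"tx": 0, "ty": 0, "tz": 0, "turn": 0, "grip": 0}, {"tx": 0, "ty": 0, "tz": 0, "turn": 0, "grip": 0}]' --newtons 20

```text
time: 8.43
position: [0.4571, -0.3211, 0.0174]
tool_rot: [3.049, 0.754, 0.001]
ft_force: [-0.8, -0.2, 2.1]
grip_width: 0.295
grip_force: 20.0
```

Call:
send_rows --steps '[{"tx": 0, "ty": 0, "tz": -0.5, "turn": 0, "grip": 0}, {"tx": 0, "ty": 0, "tz": -0.8, "turn": 0, "grip": 0}, {"tx": 0, "ty": 0, "tz": -0.9, "turn": 0, "grip": 0}, {"tx": 0, "ty": 0, "tz": -0.8, "turn": 0, "grip": 0}, {"tx": 0, "ty": 0, "tz": 0, "turn": -0.98, "grip": 0}, {"tx": 0, "ty": 0, "tz": 0, "turn": -0.98, "grip": 0}, {"tx": 0, "ty": 0, "tz": 0, "turn": -0.98, "grip": 0}, {"tx": 0, "ty": 0, "tz": 0, "turn": -0.98, "grip": 0}, {"tx": 0, "ty": 0, "tz": 0, "turn": -0.98, "grip": 0}, {"tx": 0, "ty": 0, "tz": 0, "turn": -0.98, "grip": 0}, {"tx": 0, "ty": 0, "tz": 0, "turn": -0.98, "grip": 0}, {"tx": 0, "ty": 0, "tz": 0, "turn": -0.9, "grip": 0}]'

```text
time: 9.93
position: [0.4565, -0.3207, 0.1965]
tool_rot: [-2.219, -2.222, 0.0]
ft_force: [-0.3, 0.0, -1.0]
grip_width: 0.295
grip_force: 20.0
```

Call:
send_rows --steps '[{"tx": 0.7, "ty": 0.2, "tz": 0, "turn": 0, "grip": 0}, {"tx": 0.75, "ty": 0.2, "tz": 0, "turn": 0, "grip": 0}, {"tx": 0.75, "ty": 0.2, "tz": 0, "turn": 0, "grip": 0}, {"tx": 0.75, "ty": 0.2, "tz": 0, "turn": 0, "grip": 0}, {"tx": 0.75, "ty": 0.2, "tz": 0, "turn": 0, "grip": 0}, {"tx": 0.75, "ty": 0.2, "tz": 0, "turn": 0, "grip": 0}, {"tx": 0.75, "ty": 0.2, "tz": 0, "turn": 0, "grip": 0}, {"tx": 0.6, "ty": 0.2, "tz": 0, "turn": 0, "grip": 0}, {"tx": 0, "ty": 0, "tz": 0, "turn": 0, "grip": 0}]'

```text
time: 11.05
position: [0.5538, 0.0312, 0.1965]
tool_rot: [-2.216, -2.224, -0.001]
ft_force: [0.1, -0.5, -0.6]
grip_width: 0.292
grip_force: 20.0
```

```bash
python3 - <<'E'
from h import *
grab("wrist","pics/w4.png");s=ctrl.get_state();print(s["position"],R.from_rotvec(s["tool_rot"]).as_matrix().round(3).tolist(),s["grip_width"])
E
```

```text
[0.553497   0.02825884 0.19638735] [[-0.0, 1.0, -0.001], [1.0, 0.0, -0.0], [-0.0, -0.001, -1.0]] 0.2922765316068213
```

View pics/w4.png

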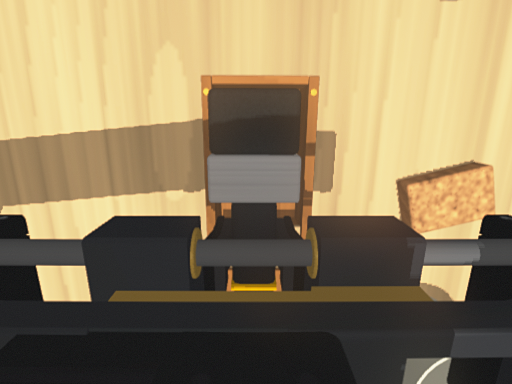

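Wrist view: the brush is held over the open compartment, with box end corners at (202,77) and (319,77). I'll check the centring from these.

```bash
python3 - <<'E'
from h import *
d=load("pics/w4.npz");print(plane(d,[(202,77),(319,77)],.06).round(4).tolist())
# cover state from scene/side, light plywood edge via side view
D=grab("side","pics/side1.png")
s=ctrl.get_state();print(s["position"],s["time"])
E
```

```text
[[0.5042, 0.1358, 0.06], [0.614, 0.1362, 0.06]]
[0.55342259 0.02644494 0.19643805] 11.15
```

Call:
send_rows --steps '[{"tx": 0.16, "ty": 0.11, "tz": 0, "turn": 0, "grip": 0}, {"tx": 0, "ty": 0, "tz": 0.6, "turn": 0, "grip": 0}, {"tx": 0, "ty": 0, "tz": 0.6, "turn": 0, "grip": 0}, {"tx": 0, "ty": 0, "tz": 0.4, "turn": 0, "grip": 0}, {"tx": 0, "ty": 0, "tz": 0, "turn": 0, "grip": 0}]'

```text
time: 11.78
position: [0.5589, 0.0356, 0.0989]
tool_rot: [-2.224, -2.215, 0.005]
ft_force: [-0.4, 0.9, -1.2]
grip_width: 0.298
grip_force: 20.0
```

Call:
send_rows --steps '[{"tx": 0, "ty": 0.01, "tz": 0.3, "turn": 0, "grip": 0}, {"tx": 0, "ty": 0, "tz": 0.25, "turn": 0, "grip": 0}, {"tx": 0, "ty": 0, "tz": 0.2, "turn": 0, "grip": 0}, {"tx": 0, "ty": 0, "tz": 0.2, "turn": 0, "grip": 0}, {"tx": 0, "ty": 0, "tz": 0.15, "turn": 0, "grip": 0}, {"tx": 0, "ty": 0, "tz": 0, "turn": 0, "grip": 0}]'

```text
time: 12.52
position: [0.5604, 0.0364, 0.0341]
tool_rot: [-2.224, -2.218, 0.002]
ft_force: [1.3, 0.6, -0.8]
grip_width: 0.293
grip_force: 20.0
```

Call:
send_rows --steps '[{"tx": 0, "ty": 0, "tz": 0.08, "turn": 0, "grip": 0}, {"tx": 0, "ty": 0, "tz": 0.07, "turn": 0, "grip": 0}, {"tx": 0, "ty": 0, "tz": 0, "turn": 0, "grip": 0}]'

```text
time: 12.9
position: [0.5608, 0.0364, 0.0257]
tool_rot: [-2.224, -2.218, 0.001]
ft_force: [0.3, 0.2, -0.9]
grip_width: 0.296
grip_force: 20.0
```

Call:
send_rows --steps '[{"tx": 0, "ty": 0, "tz": 0.02, "turn": 0, "grip": 0.35}, {"tx": 0, "ty": 0, "tz": 0, "turn": 0, "grip": 0.48}, {"tx": 0, "ty": 0, "tz": 0, "turn": 0, "grip": 0.48}, {"tx": 0, "ty": 0, "tz": 0, "turn": 0, "grip": 0.48}, {"tx": 0, "ty": 0, "tz": 0, "turn": 0, "grip": 0.48}, {"tx": 0, "ty": 0, "tz": -0.3, "turn": 0, "grip": 0.48}, {"tx": 0, "ty": 0, "tz": -0.6, "turn": 0, "grip": 0.48}, {"tx": 0, "ty": 0, "tz": -0.8, "turn": 0, "grip": 0.48}, {"tx": -0.3, "ty": 0, "tz": -0.8, "turn": 0, "grip": 0}, {"tx": -0.5, "ty": 0, "tz": 0, "turn": 0, "grip": 0}, {"tx": -0.4, "ty": 0, "tz": 0, "turn": 0, "grip": 0}, {"tx": 0, "ty": 0, "tz": 0, "turn": 0, "grip": 0}]'

```text
time: 14.4
position: [0.561, -0.0378, 0.1761]
tool_rot: [2.228, 2.213, 0.001]
ft_force: [0.2, 0.4, -0.2]
grip_width: 0.109
grip_force: 0.0
```

```bash
python3 - <<'E'
from h import *
grab("wrist","pics/w5.png");s=ctrl.get_state();print(s["position"],s["tool_rot"],s["grip_width"],s["ft_force"])
E
```

```text
[ 0.56098071 -0.03572232  0.17574552] [2.22590149e+00 2.21619761e+00 1.77972130e-03] 0.06993674750371097 [-0.63047978 -0.10736687  0.39797715]
```

View pics/w5.png

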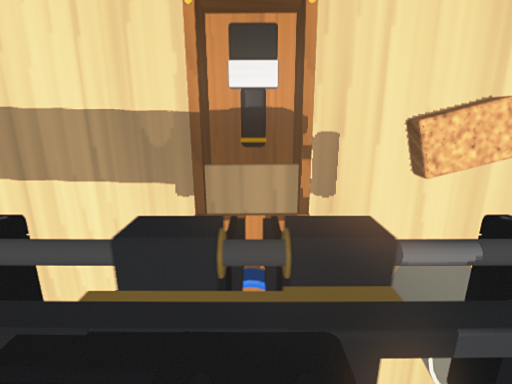

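View: the brush lies flat in the compartment, with its head top at (253,23) and handle end at (253,146). The cover edge is at row 165 and the hood front at about row 214.

```bash
python3 - <<'E'
from h import *
d=load("pics/w5.npz")
print("brush",plane(d,[(253.5,23),(253.5,146)],.023).round(4).tolist())
print("cover edge",plane(d,[(205,165),(298,165)],.056).round(4).tolist(),"hood",plane(d,[(193,214),(310,214)],.066).round(4).tolist())
E
```

```text
brush [[0.5615, 0.117, 0.023], [0.5607, 0.0007, 0.023]]
cover edge [[0.5144, -0.0137, 0.056], [0.6029, -0.0143, 0.056]] hood [[0.5023, -0.0594, 0.066], [0.6144, -0.0601, 0.066]]
```

Call:
send_rows --steps '[{"tx": 0, "ty": 0, "tz": 0.6, "turn": 0, "grip": 0}, {"tx": 0, "ty": 0, "tz": 0.6, "turn": 0, "grip": 0}, {"tx": 0, "ty": 0, "tz": 0.3, "turn": 0, "grip": 0}, {"tx": 0, "ty": 0, "tz": 0.15, "turn": 0, "grip": 0}, {"tx": 0, "ty": 0, "tz": 0, "turn": 0, "grip": 0}, {"tx": 0, "ty": 0, "tz": 0, "turn": 0, "grip": 0}]'

```text
time: 15.2
position: [0.5619, -0.0354, 0.0771]
tool_rot: [2.223, 2.217, 0.003]
ft_force: [0.3, -0.9, 0.3]
grip_width: -0.0
grip_force: 0.0
```

Call:
send_rows --steps '[{"tx": 0, "ty": 0, "tz": 0.05, "turn": 0, "grip": 0}, {"tx": 0, "ty": 0, "tz": 0.03, "turn": 0, "grip": 0}, {"tx": 0, "ty": 0, "tz": 0.03, "turn": 0, "grip": 0}, {"tx": 0, "ty": 0, "tz": 0, "turn": 0, "grip": 0}]'

```text
time: 15.7
position: [0.561, -0.0356, 0.0703]
tool_rot: [2.224, 2.218, 0.0]
ft_force: [-3.3, -1.0, 6.2]
grip_width: 0.003
grip_force: 3.5
```

Call:
send_rows --steps '[{"tx": 0, "ty": 0, "tz": 0.02, "turn": 0, "grip": 0}, {"tx": 0, "ty": 0, "tz": 0, "turn": 0, "grip": 0}]'

```text
time: 15.95
position: [0.5611, -0.0356, 0.0702]
tool_rot: [2.224, 2.218, 0.0]
ft_force: [-5.8, 0.6, 13.3]
grip_width: 0.008
grip_force: 6.7
```

Call:
send_rows --steps '[{"tx": 0.08, "ty": 0, "tz": 0, "turn": 0, "grip": 0}, {"tx": 0.1, "ty": 0, "tz": 0, "turn": 0, "grip": 0}, {"tx": 0.1, "ty": 0, "tz": 0, "turn": 0, "grip": 0}, {"tx": 0, "ty": 0, "tz": 0, "turn": 0, "grip": 0}]'

```text
time: 16.45
position: [0.5611, -0.0202, 0.0702]
tool_rot: [2.224, 2.216, -0.002]
ft_force: [-5.4, -3.4, 12.8]
grip_width: 0.003
grip_force: 6.6
```

```bash
cat > edge.py <<'E'
from h import *
import sys
d=grab("wrist",sys.argv[1]);s=ctrl.get_state()
p=d["pixels"][:,:,:].astype(int)
# brightness/colour profile along world y at z=.056, columns x=.535 and .585
M=np.linalg.inv(d["cam_to_world"])
ys=np.arange(-.02,.132,.004)
for x in(.53,.59):
    P=np.c_[np.full(len(ys),x),ys,np.full(len(ys),.056)]
    uv=cv2.projectPoints(P@M[:3,:3].T+M[:3,3],np.zeros(3),np.zeros(3),d["K"],d["dist"])[0].reshape(-1,2).round().astype(int)
    print(x,[(round(float(y),3),int(p[v,u,0]),int(p[v,u,2])) for y,(u,v) in zip(ys,uv) if 0<=u<512 and 0<=v<384])
print(s["position"],s["ft_force"],s["time"])
E
python3 edge.py pics/w6.png
```

```text
0.53 [(-0.02, 41, 38), (-0.016, 40, 40), (-0.012, 39, 37), (-0.008, 161, 94), (-0.004, 160, 94), (0.0, 160, 93), (0.004, 119, 47), (0.008, 118, 45), (0.012, 120, 49), (0.016, 121, 49), (0.02, 112, 45), (0.024, 114, 46), (0.028, 115, 46), (0.032, 116, 48), (0.036, 116, 50), (0.04, 118, 48), (0.044, 118, 53), (0.048, 119, 54), (0.052, 200, 75), (0.056, 201, 76), (0.06, 204, 76), (0.064, 201, 76), (0.068, 200, 76), (0.072, 199, 74), (0.076, 197, 73), (0.08, 197, 73), (0.084, 194, 71), (0.088, 193, 67), (0.092, 195, 69), (0.096, 197, 70), (0.1, 202, 70), (0.104, 203, 71)]
0.59 [(-0.02, 48, 42), (-0.016, 50, 42), (-0.012, 51, 42), (-0.008, 167, 97), (-0.004, 167, 97), (0.0, 168, 98), (0.004, 117, 46), (0.008, 119, 49), (0.012, 118, 47), (0.016, 120, 47), (0.02, 119, 47), (0.024, 119, 50), (0.028, 121, 52), (0.032, 120, 51), (0.036, 124, 54), (0.04, 125, 56), (0.044, 126, 59), (0.048, 124, 61), (0.052, 211, 84), (0.056, 211, 83), (0.06, 211, 85), (0.064, 211, 85), (0.068, 210, 83), (0.072, 210, 83), (0.076, 207, 80), (0.08, 207, 78), (0.084, 206, 76), (0.088, 206, 74), (0.092, 202, 73), (0.096, 203, 73), (0.1, 202, 70), (0.104, 202, 72)]
[ 0.56109972 -0.02017015  0.07021269] [-5.4980661  -2.50571532 12.62769093] 16.5
```

The cover moves with the fingers; its edge is now at y ≈ 0.002. Continuing the drag.

Call:
send_rows --steps '[{"tx": 0.1, "ty": 0, "tz": 0, "turn": 0, "grip": 0}, {"tx": 0.1, "ty": 0, "tz": 0, "turn": 0, "grip": 0}, {"tx": 0.1, "ty": 0, "tz": 0, "turn": 0, "grip": 0}, {"tx": 0.1, "ty": 0, "tz": 0, "turn": 0, "grip": 0}, {"tx": 0.1, "ty": 0, "tz": 0, "turn": 0, "grip": 0}, {"tx": 0.1, "ty": 0, "tz": 0, "turn": 0, "grip": 0}]'

```text
time: 17.25
position: [0.5611, 0.0149, 0.0702]
tool_rot: [2.225, 2.215, -0.003]
ft_force: [-6.1, -4.8, 13.6]
grip_width: 0.005
grip_force: 6.8
```

Call:
send_rows --steps '[{"tx": 0.12, "ty": 0, "tz": 0, "turn": 0, "grip": 0}, {"tx": 0.12, "ty": 0, "tz": 0, "turn": 0, "grip": 0}, {"tx": 0.12, "ty": 0, "tz": 0, "turn": 0, "grip": 0}, {"tx": 0.12, "ty": 0, "tz": 0, "turn": 0, "grip": 0}, {"tx": 0.12, "ty": 0, "tz": 0, "turn": 0, "grip": 0}, {"tx": 0.12, "ty": 0, "tz": 0, "turn": 0, "grip": 0}, {"tx": 0.12, "ty": 0, "tz": 0, "turn": 0, "grip": 0}, {"tx": 0.12, "ty": 0, "tz": 0, "turn": 0, "grip": 0}]'

```text
time: 18.25
position: [0.5612, 0.0728, 0.0702]
tool_rot: [2.225, 2.216, -0.003]
ft_force: [-5.8, -3.2, 15.1]
grip_width: 0.001
grip_force: 7.2
```

```bash
python3 edge.py pics/w7.png | sed 's/(-[^)]*), //g'
```

```text
0.53 [(0.0, 23, 24), (0.004, 37, 40), (0.008, 35, 39), (0.012, 36, 38), (0.016, 34, 37), (0.02, 38, 40), (0.024, 91, 46), (0.028, 113, 45), (0.032, 58, 47), (0.036, 44, 46), (0.04, 45, 47), (0.044, 44, 46), (0.048, 45, 47), (0.052, 44, 46), (0.056, 45, 48), (0.06, 45, 47), (0.064, 45, 46), (0.068, 44, 45), (0.072, 39, 39), (0.076, 41, 40), (0.08, 42, 42), (0.084, 132, 79), (0.088, 162, 95), (0.092, 163, 96), (0.096, 121, 58), (0.1, 115, 45), (0.104, 116, 48), (0.108, 115, 45), (0.112, 115, 46), (0.116, 115, 46), (0.12, 122, 49), (0.124, 126, 51), (0.128, 126, 50)]
0.59 [(0.0, 45, 46), (0.004, 39, 40), (0.008, 41, 40), (0.012, 38, 38), (0.016, 40, 39), (0.02, 40, 38), (0.024, 90, 45), (0.028, 110, 43), (0.032, 110, 43), (0.036, 46, 45), (0.04, 47, 47), (0.044, 49, 47), (0.048, 46, 45), (0.052, 48, 48), (0.056, 50, 49), (0.06, 50, 49), (0.064, 50, 48), (0.068, 50, 47), (0.072, 46, 40), (0.076, 49, 43), (0.08, 48, 40), (0.084, 175, 101), (0.088, 168, 98), (0.092, 169, 99), (0.096, 121, 50), (0.1, 121, 48), (0.104, 121, 49), (0.108, 120, 49), (0.112, 121, 48), (0.116, 123, 50), (0.12, 123, 50), (0.124, 125, 51), (0.128, 123, 52)]
[0.56113813 0.07428823 0.07017375] [-5.90404594 -3.23481582 13.63589842] 18.3
```

Call:
send_rows --steps '[{"tx": 0.12, "ty": 0, "tz": 0, "turn": 0, "grip": 0}, {"tx": 0.12, "ty": 0, "tz": 0, "turn": 0, "grip": 0}, {"tx": 0.1, "ty": 0, "tz": 0, "turn": 0, "grip": 0}, {"tx": 0.1, "ty": 0, "tz": 0, "turn": 0, "grip": 0}, {"tx": 0.08, "ty": 0, "tz": 0, "turn": 0, "grip": 0}, {"tx": 0, "ty": 0, "tz": 0, "turn": 0, "grip": 0}]'

```text
time: 19.05
position: [0.5612, 0.1053, 0.0702]
tool_rot: [2.224, 2.217, -0.002]
ft_force: [-6.2, -2.3, 13.9]
grip_width: 0.0
grip_force: 7.0
```

Call:
send_rows --steps '[{"tx": 0.05, "ty": 0, "tz": 0, "turn": 0, "grip": 0}, {"tx": 0.05, "ty": 0, "tz": 0, "turn": 0, "grip": 0}, {"tx": 0, "ty": 0, "tz": 0, "turn": 0, "grip": 0}]'

```text
time: 19.42
position: [0.5612, 0.1102, 0.0702]
tool_rot: [2.225, 2.216, -0.003]
ft_force: [-5.5, -3.8, 14.7]
grip_width: 0.003
grip_force: 7.2
```

Call:
send_rows --steps '[{"tx": 0.04, "ty": 0, "tz": 0, "turn": 0, "grip": 0}, {"tx": 0.03, "ty": 0, "tz": 0, "turn": 0, "grip": 0}, {"tx": 0, "ty": 0, "tz": 0, "turn": 0, "grip": 0}]'

```text
time: 19.8
position: [0.5618, 0.1112, 0.0701]
tool_rot: [2.225, 2.212, -0.007]
ft_force: [-5.0, -8.8, 13.9]
grip_width: 0.003
grip_force: 7.4
```

Resistance jumped to 8.8 N after only 1 mm of motion, so the cover is at its stop. I'll lift straight off and look.

Call:
send_rows --steps '[{"tx": 0, "ty": 0, "tz": -0.1, "turn": 0, "grip": 0}, {"tx": 0, "ty": 0, "tz": -0.5, "turn": 0, "grip": 0}, {"tx": 0, "ty": 0, "tz": -0.9, "turn": 0, "grip": 0}, {"tx": -0.5, "ty": 0, "tz": -0.7, "turn": 0, "grip": 0}, {"tx": -0.8, "ty": 0, "tz": 0, "turn": 0, "grip": 0}, {"tx": -0.5, "ty": 0, "tz": 0, "turn": 0, "grip": 0}, {"tx": 0, "ty": 0, "tz": 0, "turn": 0, "grip": 0}, {"tx": 0, "ty": 0, "tz": 0, "turn": 0, "grip": 0}]'

```text
time: 20.8
position: [0.5609, 0.0099, 0.1998]
tool_rot: [-2.222, -2.219, -0.001]
ft_force: [-0.1, 0.4, 1.3]
grip_width: 0.002
grip_force: 0.0
```

```bash
python3 edge.py pics/w8.png | sed 's/(-[^)]*), //g'
```

```text
0.53 [(0.0, 151, 87), (0.004, 150, 86), (0.008, 150, 86), (0.012, 151, 87), (0.016, 151, 88), (0.02, 149, 87), (0.024, 151, 88), (0.028, 150, 88), (0.032, 153, 90), (0.036, 154, 89), (0.04, 154, 90), (0.044, 153, 90), (0.048, 154, 89), (0.052, 154, 89), (0.056, 154, 89), (0.06, 156, 90), (0.064, 157, 90), (0.068, 159, 91), (0.072, 160, 91), (0.076, 161, 92), (0.08, 158, 90), (0.084, 242, 152), (0.088, 241, 151), (0.092, 241, 151), (0.096, 241, 151), (0.1, 241, 152), (0.104, 241, 153), (0.108, 241, 152), (0.112, 241, 152), (0.116, 241, 151), (0.12, 241, 152), (0.124, 241, 151), (0.128, 241, 150)]
0.59 [(0.0, 154, 89), (0.004, 155, 91), (0.008, 154, 90), (0.012, 153, 89), (0.016, 154, 89), (0.02, 153, 89), (0.024, 156, 90), (0.028, 164, 94), (0.032, 164, 94), (0.036, 162, 92), (0.04, 164, 94), (0.044, 163, 94), (0.048, 165, 95), (0.052, 167, 95), (0.056, 167, 95), (0.06, 169, 97), (0.064, 169, 97), (0.068, 171, 98), (0.072, 171, 98), (0.076, 171, 97), (0.08, 172, 98), (0.084, 172, 97), (0.088, 242, 144), (0.092, 244, 160), (0.096, 245, 163), (0.1, 245, 161), (0.104, 245, 162), (0.108, 245, 162), (0.112, 245, 162), (0.116, 244, 158), (0.12, 244, 160), (0.124, 244, 160), (0.128, 244, 160)]
[0.56091042 0.01034155 0.19980325] [-0.99363156  0.52540741  0.12242389] 20.85
```

View pics/w8.png

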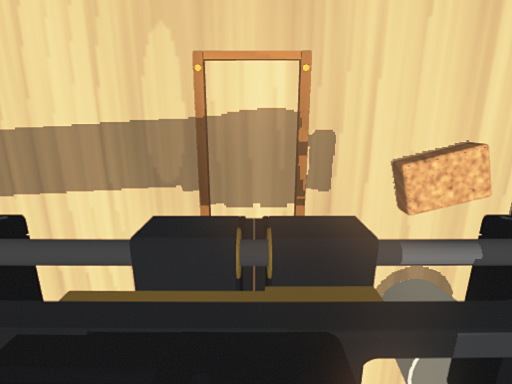

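The view shows the cover reaching the end wall along row 60, with no gap between columns 205 and 300, and the arm is clear of everything. Handing in.

```bash
python3 -c "
from bench import ctrl; print(ctrl.close_job())"
```

```text
the job is handed in; nothing more can be done
None
```

The flat brush is lying in the compartment with the cover shut to its stop over it, and I handed the job in at about 21 s with the arm clear; the judge's verdict was not shown.

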